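Clear a marble offcut from the bench through the push flap of the waste bin

ROBOT

A 6-joint arm with a two-finger parallel gripper is mounted at the origin on the work surface. World frame = base frame: x ahead of the robot, y to its left, z up, the work surface at z = 0. Lengths are in mm, angles in rad, forces in N, time in s.
With the tool pointing down it reaches from about 275 to 1000 mm from the base axis. Payload 8.4 kg.
Tool frame: the origin (TCP) lies at the centre of the arm's flange, where the gripper is bolted on; the fingertips stand r.tip_extent ahead of it and the grasp point (between the pads) lies 155 mm ahead of it (r.tip_extent is the distance from the TCP to the fingertips, in mm); z points along the fingers, y is the direction in which the jaws open and shut (so a half turn about z gives the same grasp; the last joint's range is limited). The gripper opens to 85 mm and grips with 20 to 120 N. Pads are 22 mm wide; open, the fingers measure 114 mm over their backs; the gripper's body (76 mm by 85 mm) begins 54 mm behind the grasp point. The pads swing forward as they close: fully open they stand 13 mm farther back than shut.
Start: joints at [-1.126, 0.353, 1.633, -0, 1.155, -0.002], TCP at [270.051, -563.651, 404.681] pointing down, gripper open.
Joint ranges: [-2.63, 2.63], [-0.92, 2.1], [0.06, 2.66], [-1.3, 4.44], [0, 2.69], [-3.02, 3.02]. Speed limits (rad/s): [2.22, 2.22, 2.79, 3.14, 3.14, 3.14].

INTERFACE

Orientations are given as [roll, pitch, yaw] about the fixed x, y, z axes, in that order (R = Rz(yaw) Ry(pitch) Rx(roll)).
In Python, from rig import sense, grab_frame, job, r gives the robot as it stands. The module is installed in compiled form; this text tells all that it offers.
- The arm moves only by the shell command python3 -m creep 'ROWS' [FORCE]. ROWS is JSON, a list of rows, each a list of 7 numbers: the turn, a rotation vector about the tool's x, y, z in rad, then the shift along the tool's x, y, z in mm, then the closure, from 0 (fully open) to 1 (shut). In form: [[wx, wy, wz, dx, dy, dz, fingers], ...]. A call has 1 to 10 rows; each row shifts and turns the pose as measured when the row begins, along the tool's axes as they then stand; what a row does not reach is not made up. A row lasts 1/12 s, in which the tool goes at most 41.7 mm and 7.16 degrees, less where a joint would pass 70% of its speed; a pose out of reach is approached as far as the arm can. A call with a gripper value outside its range is refused whole. The fingers move at their own pace and stop on an object; FORCE is the grip in N (left out, the last holds). Time passes only in rows, so rows that do not move let the fingers close. It gives the time, the measured TCP pose, the force and the opening at its end, in the units of the state.
- sense(): the state, without advancing time (a new reading comes with each control period).
- grab_frame(name): name is "scene" or "top"; returns a dict with "color" (480x640x3 uint8, red, green, blue), "mtx" (3x3 intrinsics, pixels), "T" (4x4, takes a point from camera to world coordinates). Camera axes: x right, y down, z forward; pixel columns grow to the right and rows downward; lengths in mm; the calibration is good to about 2 mm. A picture is of the moment at which its call begins. There is no depth.
- job.sign_off(): hands the job in, once; it reports no verdict.
The state is a dict: "clock": time; "qpos": joint angles; "qvel": joint speeds; "joint_efforts": joint torques, N m; "eef_pos": TCP position; "tcp_rot": TCP orientation; "contact_force": force on the tool from outside, world axes, zero at the start; "wrist_torque": the same for the moment, N m; "opening": opening from 0.0 (shut) to 1.0 (fully open).
Only numpy, scipy, OpenCV 4.12 (cv2) and the standard library are available. Lean on these libraries where they do the work, as an engineer would, in place of code of your own. Each camera call takes 0.05 s, during which the arm holds its last target.

TASK

Get rid of the rough marble offcut: push in the spring flap of the waste bin with one finger and hold it open, and with the other finger push the offcut along the bench and over its edge so that it drops into the bin; then come away and let the flap swing shut. Do not pick the stone up, and do not shove the flap open with it: only the finger opens the flap. Leave the mallet, the carved shell and the chisel where they are.

Things in the scene. Friction and masses are not known exactly. Their poses are not given: they have to be found in the camera images.
- bin: Floor-standing grey sheet-steel waste bin, 300 mm wide and deep, against the left end of the wooden bench. Origin: middle of its front sheet (the sill), at bench-top height. x points level into the bin (roughly world +y), y runs along the sill, z up. The bench top (z = 0) ends in a straight edge 4 mm before the sill. All lengths here are in mm, in this frame.
- sill (a point): Middle of the sill, same as the bin's origin. The sill is the 4 mm front sheet, its top 3 mm below the bench top; behind it is only the hollow of the bin, with old rubble about 170 mm down. The hood overhangs the bench by 24 mm; in it a mouth 280 mm wide between two upright cheeks (inner faces at y = +-146) is closed by the flap.
- flap (a joint): Angle of the push flap (rad): 0 shut, grows as it is pushed into the bin, stop at 1.0, hangs straight down at 0.94. Steel panel 180 mm long, 280 wide, 5 thick, hinged along its top. Shut, it slopes 36 degrees from its lower edge (x = -20, z = 10) up and back to the hinge (x = 126, z = 116). A spring shuts it: about 3 N at the lower edge to start it, 5.5 N at 0.5.
- flap_edge (a point): Middle of the flap's lower edge (a rolled bead of 4 mm radius; 6 mm clear of the bench top when shut, too low for the stone to pass under). It moves with the flap.
- flap_hinge (a point): Middle of the flap's hinge line, parallel to the bin's y axis. Fixed on the bin. The flat roof of the hood begins 8 mm in front of it (x = 118); its top is 127 mm above the bench.
- offcut: Rough flat chunk of white marble, about 34 x 30 x 21 mm high, 0.035 to 0.07 kg, lying on the bench before the flap. Its origin is the centre of its underside, z up. It slides with ordinary friction (up to 1 N) and turns if pushed off centre; it tips over the edge once its middle has passed the sill, and drops when the flap is in by about 0.4 or more.
- mallet: Round wooden carver's mallet standing on its head on the bench, 74 in diameter, 190 tall. Origin at the centre of its underside. Not to be moved.
- shell: Carved white marble shell on a 55 x 70 base, 112 wide, 100 tall, standing on the bench. Origin at the centre of its underside. Not to be moved.
- chisel: Steel stone chisel, 175 long, 12 thick, lying on the bench along its own x axis. Origin at its middle, on the bench. Not to be moved.
Things that resemble listed ones, but are neither listed nor needed, are in the scene too. What is shaped like the offcut but black, orange or pink is not meant.

How it is judged:
By the outcome, as a careful person would: the job done as asked, in the order asked, and still so for the second after the job is handed in, with the robot touching nothing.
It also fails if it takes over 51 s, if anything falls off the work surface, if the arm or the gripper's body presses on something with over 40 N, if the wrist force passes 120 N, or if a joint passes its speed limit or range.

## Working session

There is one attempt and no reset: what is moved stays moved. The work goes in short steps, Python scripts to look and compute and a shell command to move; the robot and the scene stay as the last step left them, time stands still between calls to the robot, and variables do not carry over. Pictures are saved under pics/ and viewed, and the job is handed in when it is done.

```bash
mkdir -p pics
python3 - <<'E'
from rig import sense, grab_frame, job, r
import cv2
s=sense(); print(s); print(r.tip_extent)
for n in("scene","top"):
    f=grab_frame(n); cv2.imwrite(f"pics/{n}0.png",f["color"][:,:,::-1]); print(f["mtx"],f["T"])
E
```

```text
{'clock': 0.0, 'qpos': array([-1.12638228e+00,  3.53655059e-01,  1.63415546e+00, -9.89681649e-06,
        1.15519324e+00, -2.39408210e-03]), 'qvel': array([-0.0027095 , -0.00066204, -0.00053284, -0.0002388 , -0.00134386,
        0.00031064]), 'joint_efforts': array([ 3.42553474e-03, -6.05252266e+01, -3.42072916e+01, -1.12062389e-05,
        9.20211605e-03, -7.88765448e-06]), 'eef_pos': array([ 269.95352049, -563.42454848,  403.94806856]), 'tcp_rot': array([-3.14018153e+00,  5.67035648e-06,  4.46812136e-01]), 'contact_force': array([-0.24961301,  0.85053064, -0.08073741]), 'wrist_torque': array([-0.00824413,  0.01899732,  0.00504673]), 'opening': 0.9998644028930582}
173.4
[[465.14079658   0.         318.73945409]
 [  0.         465.14079658 238.65757371]
 [  0.           0.           1.        ]] [[ 3.07618783e-01  6.41561356e-01 -7.02687491e-01  1.07490912e+03]
 [ 9.51502346e-01 -2.04511423e-01  2.29822460e-01 -1.66434251e+02]
 [ 3.73759092e-03 -7.39306502e-01 -6.73358691e-01  5.65568736e+02]
 [ 0.00000000e+00  0.00000000e+00  0.00000000e+00  1.00000000e+00]]
[[542.03896584   0.         308.99630298]
 [  0.         542.03896584 235.13854733]
 [  0.           0.           1.        ]] [[ 9.60799096e-04 -9.96619183e-01  8.21540110e-02  5.18655102e+02]
 [-9.99913177e-01 -2.03715042e-03 -1.30188106e-02 -1.13909817e+01]
 [ 1.31421565e-02 -8.21343696e-02 -9.96534610e-01  8.49311473e+02]
 [ 0.00000000e+00  0.00000000e+00  0.00000000e+00  1.00000000e+00]]
```

View pics/scene0.png

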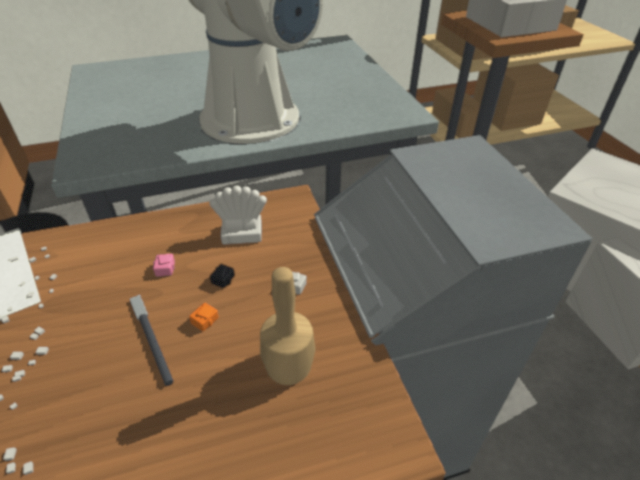

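View pics/top0.png

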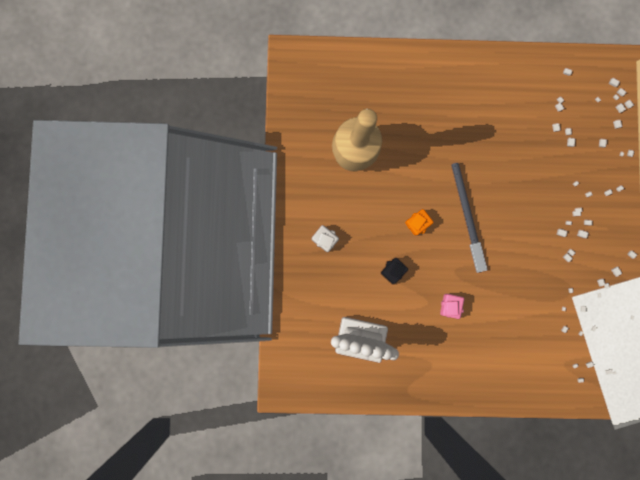

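White offcut candidate: top (325,238) / scene (297,283). The lookalikes are black at top (394,270), orange at (418,222) and pink at (452,306). Only the white one fits the description, since the other white bits are crumbs that are far too small. I'll confirm it with an enlarged crop.

```bash
cat > h.py <<'E'
import numpy as np, cv2
from rig import sense, grab_frame, job, r
def ray(f,u,v):
    d=np.linalg.inv(f["mtx"])@np.array([u,v,1.]); d=f["T"][:3,:3]@d
    return f["T"][:3,3],d/np.linalg.norm(d)
def onz(f,u,v,z):
    o,d=ray(f,u,v); return o+d*(z-o[2])/d[2]
def tri(f1,p1,f2,p2):
    o1,d1=ray(f1,*p1);o2,d2=ray(f2,*p2)
    t=np.linalg.lstsq(np.c_[d1,-d2],o2-o1,rcond=None)[0]
    a=o1+t[0]*d1;b=o2+t[1]*d2
    return (a+b)/2,np.linalg.norm(a-b)
def proj(f,P):
    p=np.linalg.inv(f["T"])@np.r_[P,1]; q=f["mtx"]@p[:3]; return q[:2]/q[2]
E
python3 - <<'E'
import cv2,numpy as np
t=cv2.imread('pics/top0.png'); s=cv2.imread('pics/scene0.png')
a=cv2.resize(t[110:360,240:440],None,fx=2.4,fy=2.4,interpolation=cv2.INTER_CUBIC)
cv2.imwrite('pics/crop_t.png',a)
b=cv2.resize(s[120:370,200:600],None,fx=2,fy=2,interpolation=cv2.INTER_CUBIC)
cv2.imwrite('pics/crop_s.png',b)
E
```

```text
(no output)
```

View pics/crop_t.png

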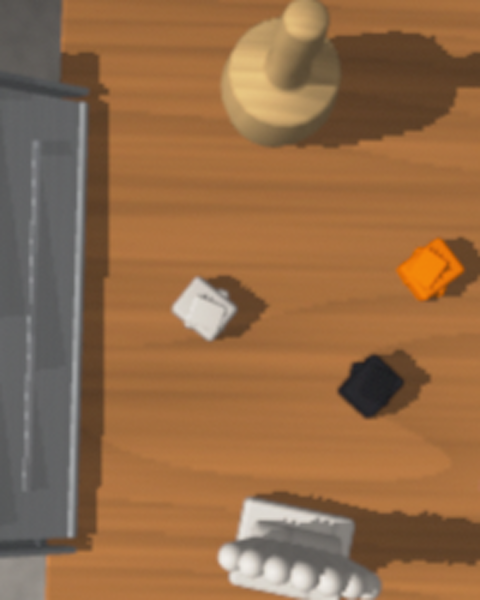

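View pics/crop_s.png

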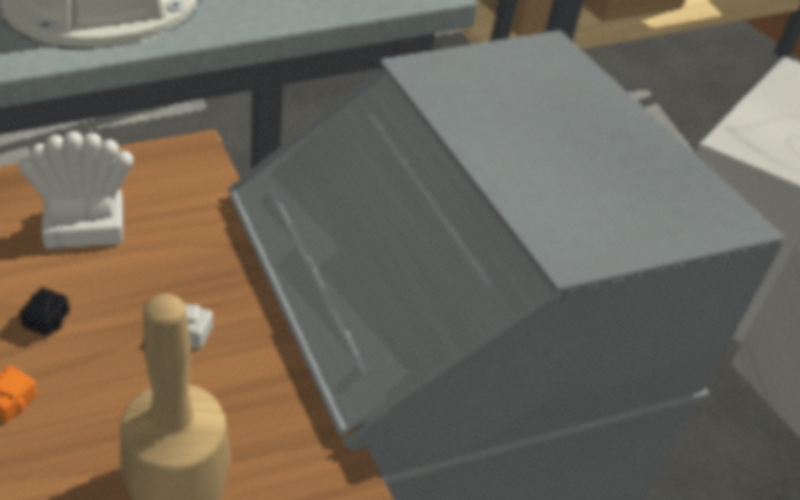

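Run:
```python
from h import *
s=grab_frame("scene");t=grab_frame("top")
for n,ps,pt in [("roof hi-x",(481,265),(167,126)),("roof lo-x",(392.5,151.5),(159,346)),("flap hi",(372.5,335),(275,153)),("flap lo",(318.5,216),(270,333)),
  ("mallet top",(282,273),(367,116)),("bench corner lo",(308,187),(258,412)),("roof back hi",(590,240),(33,121)),("roof back lo",(480,136),(20,346))]:
    print(n,*[np.round(x,1) for x in tri(s,ps,t,pt)])
def cnt(f,lo,hi,box):
    h=cv2.cvtColor(f["color"],cv2.COLOR_RGB2HSV); m=cv2.inRange(h,lo,hi); x0,y0,x1,y1=box
    k=np.zeros_like(m);k[y0:y1,x0:x1]=m[y0:y1,x0:x1]
    c=max(cv2.findContours(k,cv2.RETR_EXTERNAL,cv2.CHAIN_APPROX_NONE)[0],key=cv2.contourArea)
    M=cv2.moments(c); return c,(M['m10']/M['m00'],M['m01']/M['m00'])
c1,p1=cnt(t,(0,0,130),(180,70,255),(300,215,350,260)); print("white top",p1,cv2.minAreaRect(c1))
box=cv2.boxPoints(cv2.minAreaRect(c1)); print("px corners",box.round(1))
for sgn,col in (("orange",((5,180,150),(20,255,255))),("pink",((150,60,120),(178,255,255)))):
    a=cnt(t,*col,(380,190,480,330)); b=cnt(s,*col,(140,240,230,340))
    print(sgn,*[np.round(x,1) for x in tri(s,b[1],t,a[1])])
```

```text
roof hi-x [727.9 173.8 122.7] 2.0
roof lo-x [432.2 179.  122.2] 4.4
flap hi [717.   31.9  12.5] 1.7
flap lo [438.4  38.9  13.4] 4.1
mallet top [722.5 -93.2 187.7] 1.7
bench corner lo [315.1  56.9  -9.5] 1.9
roof back hi [732.1 352.3 122.7] 4.6
roof back lo [431.8 359.9 121.8] 1.6
white top (324.4243231247226, 238.1535730137594) ((324.6463623046875, 237.81707763671875), (21.708152770996094, 21.083457946777344), 38.65980911254883)
px corners [[309.6 239.3]
 [322.8 222.8]
 [339.7 236.4]
 [326.5 252.8]]
orange [ 608.3 -192.2   14.1] 0.0
pink [ 479.  -242.7   11.9] 0.3
```

Run:
```python
from h import *
t=grab_frame("top");s=grab_frame("scene")
O=np.array([578,56,0.]);ax=np.array([.022,1,0]);ay=np.array([-1,.022,0])
def B(P): d=P-O; return np.round([d@ax,d@ay],1)
P=onz(t,324.5,238,11); print("stone",P.round(1),B(P))
for c in [[309.6,239.3],[322.8,222.8],[339.7,236.4],[326.5,252.8]]:
    Q=onz(t,*c,11); print(Q.round(1),B(Q))
for n,p,z in (("mallet",(357,150),0),("shell",(362,340),30),("shellbase TL",(341,317),20),("shellbase TR",(387,325),20),("chisel end",(457,165),5)):
    Q=onz(t,*p,z); print(n,Q.round(1),B(Q))
print(sense()["clock"])
```

```text
stone [583.4 -46.4  11. ] [-102.3   -7.6]
[581.3 -23.3  11. ] [-79.2  -5. ]
[607.1 -43.8  11. ] [-99.2 -31.3]
[585.9 -70.   11. ] [-125.9  -10.7]
[560.4 -49.5  11. ] [-105.9   15.3]
mallet [725.1 -98.9   0. ] [-151.7 -150.5]
shell [ 429.1 -101.5   30. ] [-160.8  145.5]
shellbase TL [462.5 -70.9  20. ] [-129.5  112.7]
shellbase TR [ 450.4 -140.7   20. ] [-199.5  123.2]
chisel end [ 700.3 -257.     5. ] [-310.3 -129.2]
0.3
```

The crop confirms the choice: the white chunk at top px (325,238) has the right size, is turned about 40°, and lies in front of the flap. In world coordinates it is at about (583,-46), and the sill is at about y=56. My plan is to align the jaws with the bin's x axis. The leading finger opens the flap, and the trailing finger (85 mm behind) pushes the stone.

```bash
python3 -m creep '[[0,0,0.117,0,0,0,0],[0,0,0.117,0,0,0,0],[0,0,0.117,0,0,0,0],[0,0,0.118,0,0,0,0],[0,0,0,15,-30,0,0],[0,0,0,20,-30,0,0],[0,0,0,20,-30,0,0],[0,0,0,20,-30,0,0],[0,0,0,20,-30,0,0],[0,0,0,20,-30,0,0]]'
python3 -m creep '[[0,0,0,20,-30,0,0],[0,0,0,20,-30,0,0],[0,0,0,20,-30,0,0],[0,0,0,20,-30,0,0],[0,0,0,20,-30,0,0],[0,0,0,20,-30,0,0],[0,0,0,20,-30,0,0],[0,0,0,20,-30,0,0],[0,0,0,10,-30,0,0],[0,0,0,0,0,0,0]]'
```

```text
clock: 1.13
eef_pos: [393.1, -387.9, 403.2]
tcp_rot: [3.14, 0.001, -0.056]
contact_force: [1.0, -0.4, -0.8]
opening: 1.002
clock: 1.97
eef_pos: [587.8, -108.5, 403.7]
tcp_rot: [3.14, -0.004, -0.053]
contact_force: [-0.5, 0.2, 0.5]
opening: 1.001
```

```bash
python3 -m creep '[[0,0,-0.03,-3,-30,0,0],[0,0,0,-2,-30,0,0],[0,0,0,0,-14,30,0],[0,0,0,0,0,35,0],[0,0,0,0,0,35,0],[0,0,0,0,0,0,0]]'
python3 - <<'E'
from h import *
for n in("scene","top"):
    f=grab_frame(n); cv2.imwrite(f"pics/{n}1.png",f["color"][:,:,::-1])
E
```

```text
clock: 2.47
eef_pos: [587.4, -30.2, 303.5]
tcp_rot: [3.139, -0.011, -0.017]
contact_force: [-1.8, 0.1, -0.7]
opening: 0.999
```

View pics/scene1.png

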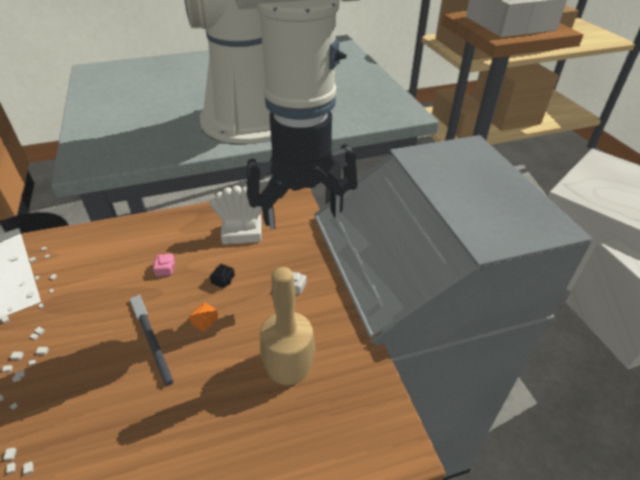

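View pics/top1.png

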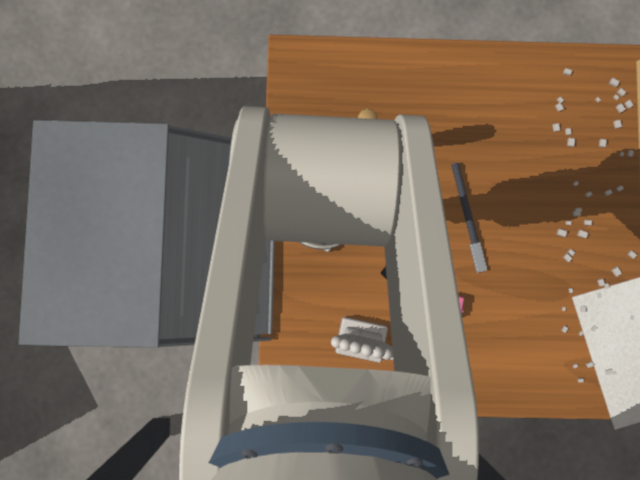

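Run:
```python
from h import *
f=grab_frame("scene")
for p in [(272,227),(338,213),(334,205),(342,205),(268,220),(276,220)]:
    o,d=ray(f,*p); print(p,(o+d*(587-o[0])/d[0]).round(1))
im=cv2.imread('pics/scene1.png'); cv2.imwrite('pics/c1.png',cv2.resize(im[130:330,220:420],None,fx=3,fy=3,interpolation=cv2.INTER_CUBIC))
```

```text
(272, 227) [587.  -75.8 139.1]
(338, 213) [587.   22.3 140.2]
(334, 205) [587.   15.7 156.4]
(342, 205) [587.   27.9 153.5]
(268, 220) [587.  -80.5 153.1]
(276, 220) [587.  -69.3 150.3]
```

View pics/c1.png

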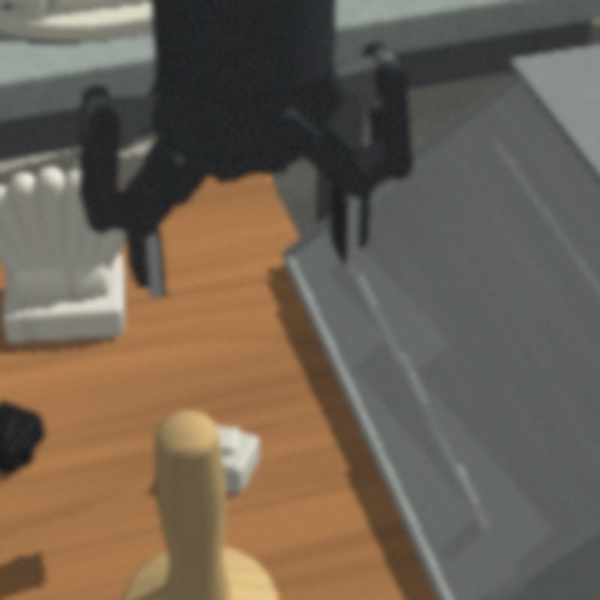

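Run:
```python
from h import *
f=grab_frame("scene")
for p in [(247,175),(249,203),(357,165),(356,188),(262,207)]:
    o,d=ray(f,*p); print(p,(o+d*(587-o[0])/d[0]).round(1))
s=sense(); print(s["eef_pos"],s["clock"])
```

```text
(247, 175) [ 587.  -101.8  232.1]
(249, 203) [ 587.  -103.6  188.2]
(357, 165) [587.   46.8 217.3]
(356, 188) [587.   47.7 179. ]
(262, 207) [587.  -87.  177.5]
[590.64507753 -31.0244757  311.08560282] 2.6667
```

```bash
python3 -m creep '[[0,-0.005,0,-3,1.5,15,0],[0,0,0,-3,1.5,20,0],[0,0,0,0,0,20,0],[0,0,0,0,0,20,0],[0,0,0,0,0,0,0],[0,0,0,0,0,0,0]]'; python3 -c "
from h import *
s=sense();print(s['eef_pos'],s['tcp_rot'],s['contact_force'])"
```

```text
clock: 3.17
eef_pos: [589.8, -37.4, 242.1]
tcp_rot: [3.137, -0.034, -0.021]
contact_force: [0.2, 0.2, 0.8]
opening: 1.001
[589.81434648 -37.43844284 242.12453642] [ 3.13716443 -0.03447326 -0.0211993 ] [0.15412069 0.16797779 0.78762259]
```

```bash
python3 -m creep '[[0,-0.034,0,-5,-2,0,0],[0,0,0,0,0,0,0],[0,0,0,0,0,0,0]]'; python3 -m creep '[[0,0,0,0,0,0,0],[0,0,0,0,0,0,0]]'
```

```text
clock: 3.42
eef_pos: [585.9, -36.2, 245.3]
tcp_rot: [3.137, -0.004, -0.022]
contact_force: [-1.2, 1.0, -1.1]
opening: 0.996
clock: 3.58
eef_pos: [586.9, -36.5, 247.4]
tcp_rot: [3.137, -0.009, -0.022]
contact_force: [0.4, -0.1, -0.6]
opening: 0.999
```

```bash
python3 -m creep '[[0,-0.008,0,-2,-2,15,0],[0,0,0,0,0,15,0],[0,-0.004,0,-1,0,15,0],[0,0,0,0,0,10,0],[0,-0.004,0,0,0,5,0],[0,0,0,0,0,0,0]]'
python3 - <<'E'
from h import *
f=grab_frame("scene"); im=f["color"][:,:,::-1]
cv2.imwrite('pics/c2.png',cv2.resize(im[180:340,220:420],None,fx=4,fy=3.75,interpolation=cv2.INTER_CUBIC))
s=sense();print(s['eef_pos'],s['tcp_rot'],s['contact_force'])
E
```

```text
clock: 4.08
eef_pos: [584.8, -34.4, 184.5]
tcp_rot: [3.137, 0.003, -0.022]
contact_force: [-0.4, -0.3, -0.4]
opening: 1.003
[584.88665722 -34.39490574 184.94698829] [ 3.13657855e+00  2.37267066e-03 -2.24584014e-02] [-0.31392266  0.76587292  0.29088461]
```

View pics/c2.png

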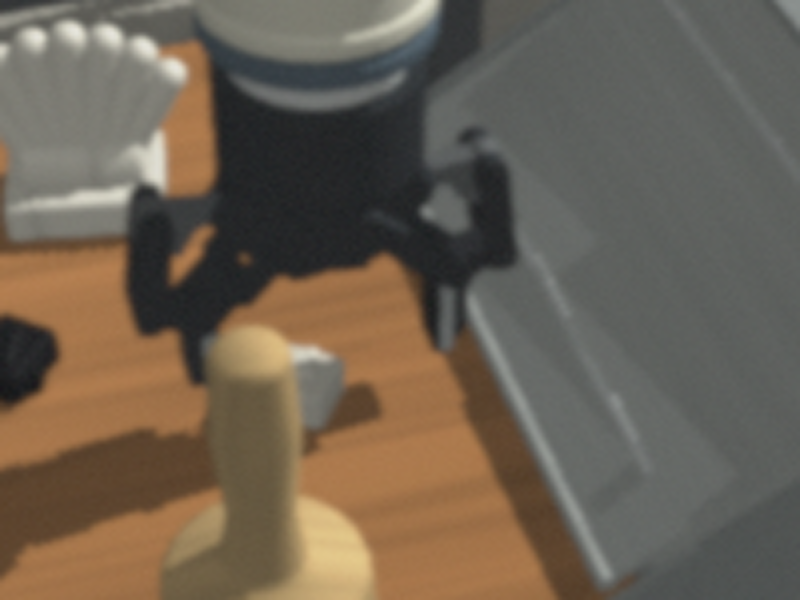

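Both fingers straddle the stone. B's tip is at about px (270,281), A's at (331,273) in front of the flap edge, and the stone at about (300,285). I'll lower to working height, watching the force.

```bash
python3 -m creep '[[0,0,0,0,0,8,0],[0,0,0,0,0,7,0],[0,0,0,0,0,3,0],[0,0,0,0,0,0,0]]';python3 -m creep '[[0,0,0,0,0,0,0],[0,0,0,0,0,0,0]]'
```

```text
clock: 4.47
eef_pos: [585.8, -34.5, 166.5]
tcp_rot: [3.136, -0.0, -0.022]
contact_force: [-0.6, 0.0, -0.1]
opening: 1.001
clock: 4.63
eef_pos: [585.9, -34.5, 166.5]
tcp_rot: [3.136, -0.0, -0.022]
contact_force: [-0.5, -0.3, -0.6]
opening: 1.003
```

```bash
python3 -m creep '[[0,0,0,0,-4,0,0],[0,0,0,0,-4,0,0],[0,0,0,0,-4,0,0],[0,0,0,0,-4,0,0],[0,0,0,0,-4,0,0],[0,0,0,0,-4,0,0],[0,0,0,0,0,0,0]]'
python3 - <<'E'
from h import *
f=grab_frame("scene"); im=f["color"][:,:,::-1]
cv2.imwrite('pics/c3.png',cv2.resize(im[180:340,220:420],None,fx=4,fy=3.75,interpolation=cv2.INTER_CUBIC))
s=sense();print(s['eef_pos'],s['tcp_rot'],s['contact_force'])
E
```

```text
clock: 5.22
eef_pos: [586.9, -14.0, 165.8]
tcp_rot: [3.125, -0.003, -0.017]
contact_force: [-0.6, 5.4, 8.0]
opening: 0.998
[586.91756767 -13.7352436  165.97299259] [ 3.12631440e+00 -3.01083278e-03 -1.72746077e-02] [ 1.28478041 -9.31580752 -3.50586013]
```

View pics/c3.png

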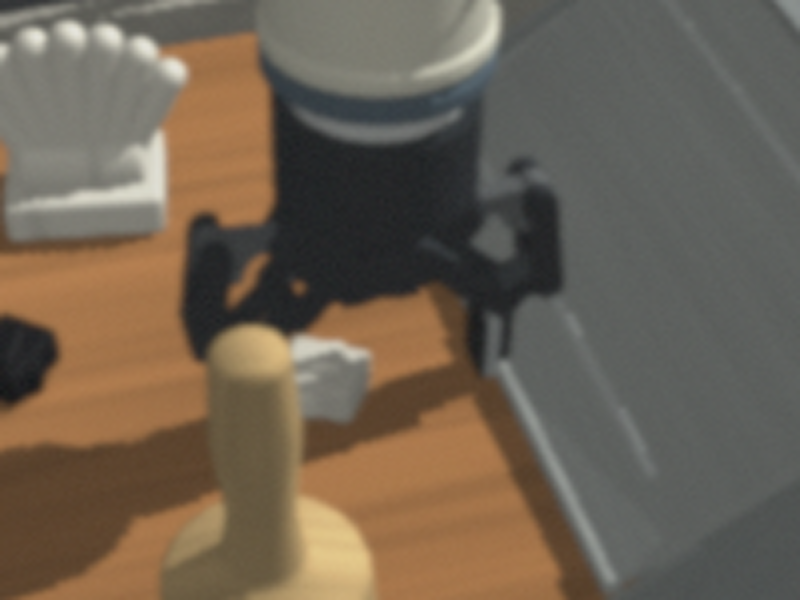

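A is touching the flap at about 9 N, and the stone has started to slide and turn. I'll continue in short lots.

```bash
python3 -m creep '[[0.005,0,0.002,-0.5,-4,0,0],[0.005,0,0.002,-0.5,-4,0,0],[0.003,0,0,-0.5,-4,0,0],[0,0,0,0,-4,0,0],[0,0,0,0,-4,0,0],[0,0,0,0,0,0,0]]'
python3 - <<'E'
from h import *
f=grab_frame("scene"); im=f["color"][:,:,::-1]
cv2.imwrite('pics/c4.png',cv2.resize(im[180:340,220:420],None,fx=4,fy=3.75,interpolation=cv2.INTER_CUBIC))
s=sense();print(s['eef_pos'],s['tcp_rot'],s['contact_force'])
E
```

```text
clock: 5.77
eef_pos: [586.7, -8.3, 161.5]
tcp_rot: [3.115, -0.006, -0.011]
contact_force: [-1.5, 5.3, 9.8]
opening: 0.998
[586.66126297  -8.0933344  161.50844062] [ 3.11519299 -0.00579374 -0.01160369] [ 1.09220095 -8.1091338  -2.50022033]
```

View pics/c4.png

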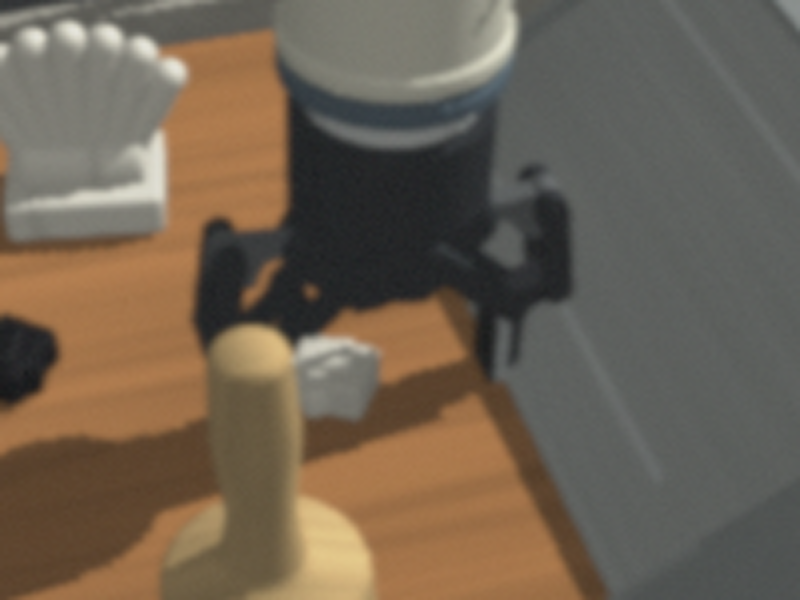

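```bash
python3 -m creep '[[0.015,0,0,-1,-4,-4,0],[0.015,0,0.003,-1,-5,-4,0],[0.01,0,0.003,-1,-6,-2,0],[0.005,0,0.003,0,-7,-1,0]]'
python3 - <<'E'
from h import *
s=sense();print(s['eef_pos'],s['tcp_rot'],s['contact_force'],s['wrist_torque'])
E
```

```text
clock: 6.15
eef_pos: [583.1, 10.5, 171.4]
tcp_rot: [-3.128, -0.004, -0.019]
contact_force: [-0.7, -5.2, 0.8]
opening: 0.999
[583.09972379  10.46110106 171.42302664] [-3.12755868 -0.00364911 -0.01931223] [-0.71183066 -5.21298988  0.76642797] [-0.82774489  0.04305108 -0.01286927]
```

```bash
python3 -m creep '[[0,0,0,0,-6,1,0],[0,0,0,0,-6,1,0],[0,0,0,0,-6,0,0]]'
python3 - <<'E'
from h import *
f=grab_frame("scene"); im=f["color"][:,:,::-1]
cv2.imwrite('pics/c5.png',cv2.resize(im[180:340,220:420],None,fx=4,fy=3.75,interpolation=cv2.INTER_CUBIC))
s=sense();print(s['eef_pos'],s['tcp_rot'],s['contact_force'])
E
```

```text
clock: 6.4
eef_pos: [583.6, 28.9, 170.9]
tcp_rot: [-3.129, -0.005, -0.019]
contact_force: [0.1, -7.0, 0.1]
opening: 1.0
[583.64926446  29.77588125 170.97379738] [-3.12820078 -0.0050975  -0.01859735] [-0.13532894 -4.10932729  1.58045806]
```

View pics/c5.png

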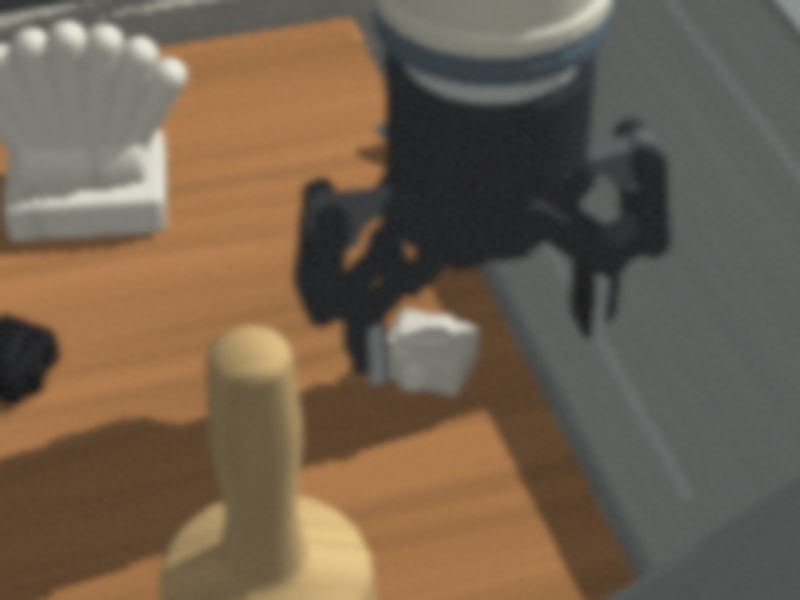

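Run:
```python
from h import *
f=grab_frame("scene")
for n,p,z in (("stone",(328,274),11),("top corners",(320.5,262.5),21),("",(339,266),21),("bot near",(321,284),0),("",(336,285.5),0),("pad bottom near",(313.5,282.5),11),("pad far bottom",(311,276),11)):
    print(n,onz(f,*p,z).round(1))
```

```text
stone [582.4  10.9  11. ]
top corners [563.    4.3  21. ]
 [579.8  30.6  21. ]
bot near [590.3  -3.7   0. ]
 [600.9  18.5   0. ]
pad bottom near [593.  -17.3  11. ]
pad far bottom [578.2 -16.9  11. ]
```

B is flush and centred on the stone (stone at px (328,274), about (582,11)). A holds the flap in ahead of it. Continuing.

```bash
python3 -m creep '[[0,0,0,0,-6,0,0],[0,0,0,0,-6,0,0],[0,0,0,0,-6,0,0],[0,0,0,0,-6,0,0],[0,0,0,0,0,0,0]]'
python3 - <<'E'
from h import *
f=grab_frame("scene"); im=f["color"][:,:,::-1]
cv2.imwrite('pics/c6.png',cv2.resize(im[180:340,260:460],None,fx=4,fy=3.75,interpolation=cv2.INTER_CUBIC))
s=sense();print(s['eef_pos'],s['tcp_rot'],s['contact_force'])
E
```

```text
clock: 6.92
eef_pos: [583.7, 52.5, 171.7]
tcp_rot: [-3.131, -0.004, -0.016]
contact_force: [-1.0, -3.7, 4.2]
opening: 1.001
[583.69278885  52.32961887 171.83841502] [-3.13098516 -0.0045359  -0.01647751] [-1.11150341 -4.67383723  4.58250959]
```

View pics/c6.png

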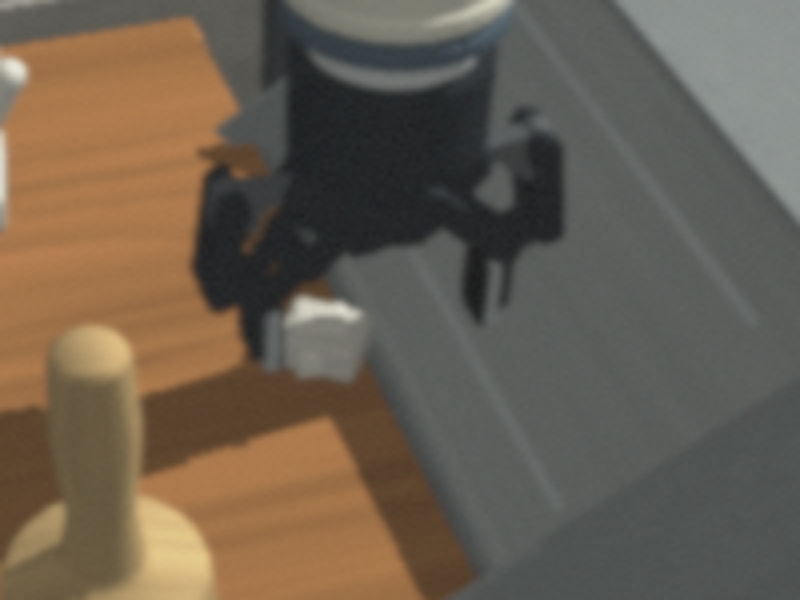

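```bash
python3 -m creep '[[0,0,0,0,-6,0,0],[0,0,0,0,-6,0,0],[0,0,0,0,-6,0.5,0],[0,0,0,0,0,0,0]]'
python3 - <<'E'
from h import *
f=grab_frame("scene"); im=f["color"][:,:,::-1]
cv2.imwrite('pics/c7.png',cv2.resize(im[180:340,260:460],None,fx=4,fy=3.75,interpolation=cv2.INTER_CUBIC))
s=sense();print(s['eef_pos'],s['tcp_rot'],s['contact_force'])
E
```

```text
clock: 7.3
eef_pos: [583.4, 68.3, 171.5]
tcp_rot: [-3.135, -0.003, -0.015]
contact_force: [-0.1, -5.3, 7.2]
opening: 0.997
[583.47647387  68.11879329 171.70731083] [-3.1346748  -0.00314154 -0.01523822] [-0.93886366 -6.26178419  4.92349186]
```

View pics/c7.png

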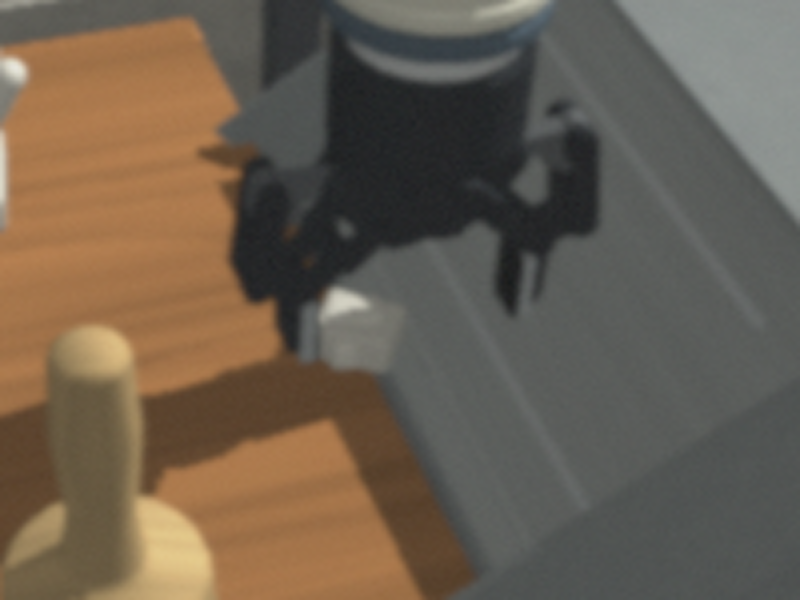

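The stone overhangs the sill at px (348,268), with the flap well open. Continuing over the edge.

```bash
python3 -m creep '[[0,0,0,0,-6,0,0],[0,0,0,0,-6,0,0],[0,0,0,0,-7,0.5,0],[0,0,0,0,0,0,0]]'
python3 - <<'E'
from h import *
f=grab_frame("scene"); im=f["color"][:,:,::-1]
cv2.imwrite('pics/c8.png',cv2.resize(im[180:340,260:460],None,fx=4,fy=3.75,interpolation=cv2.INTER_CUBIC))
s=sense();print(s['eef_pos'],s['tcp_rot'],s['contact_force'])
E
```

```text
clock: 7.68
eef_pos: [582.9, 83.1, 171.1]
tcp_rot: [-3.141, -0.0, -0.013]
contact_force: [-1.3, -13.5, 13.0]
opening: 1.003
[582.89699245  82.64604617 171.3364926 ] [-3.14145407e+00 -2.80951263e-04 -1.32468202e-02] [ -1.44139063 -14.76644647   9.59675089]
```

View pics/c8.png

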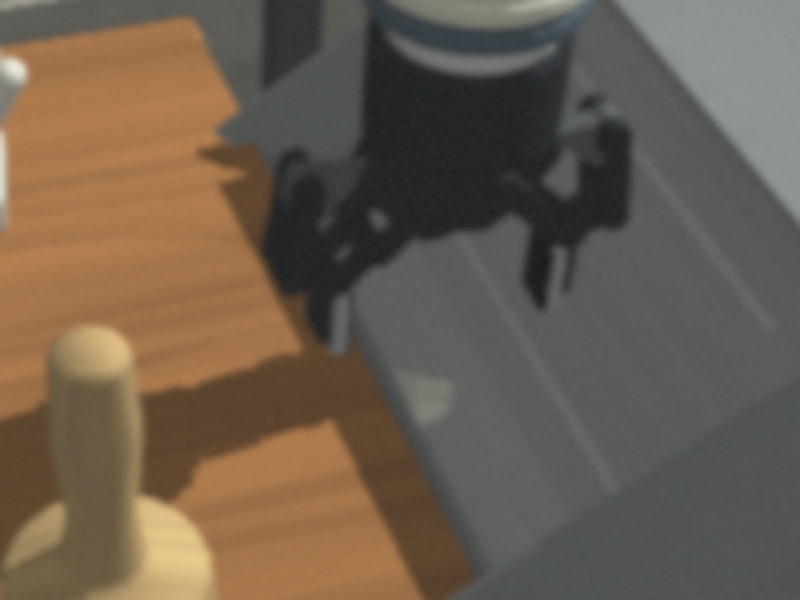

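```bash
python3 -m creep '[[0,0,0,0,-2,0,0],[0,0,0,0,-2,0,0],[0,0,0,0,-2,0,0]]'
python3 - <<'E'
from h import *
f=grab_frame("scene"); im=f["color"][:,:,::-1]
cv2.imwrite('pics/c9.png',cv2.resize(im[180:340,260:460],None,fx=4,fy=3.75,interpolation=cv2.INTER_CUBIC))
s=sense();print(s['eef_pos'],s['tcp_rot'],s['contact_force'])
for z in (0,-50,-100,-150,-170): print(onz(f,366.5,286,z).round(0))
E
```

```text
clock: 7.98
eef_pos: [582.9, 84.0, 171.9]
tcp_rot: [3.136, 0.0, -0.012]
contact_force: [0.9, -18.3, 1.2]
opening: 0.999
[582.95311285  84.09706891 171.88733577] [ 3.13561338e+00  4.01953454e-04 -1.20465068e-02] [  1.17634393 -18.00973268   2.11501565]
[617.  65.   0.]
[577.  86. -50.]
[ 536.  106. -100.]
[ 496.  127. -150.]
[ 479.  135. -170.]
```

View pics/c9.png

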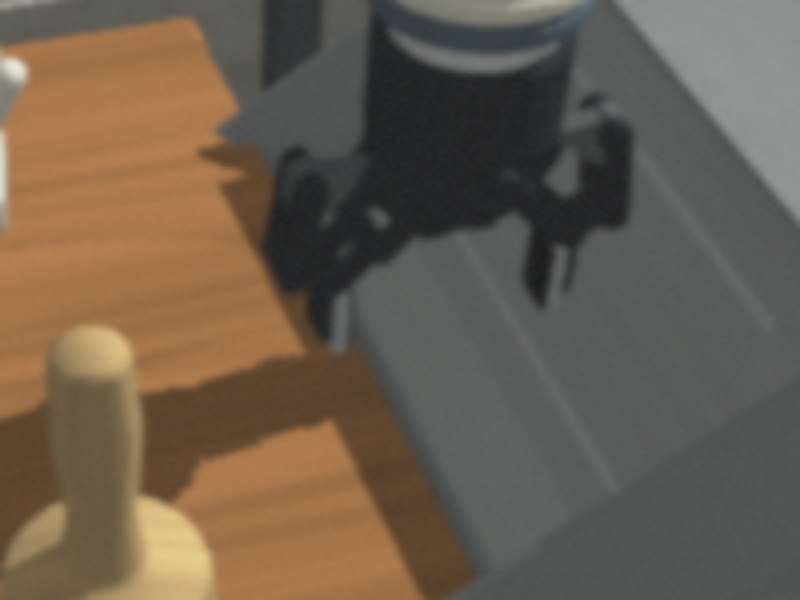

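The falling stone was caught at about z=-50 inside the bin (px (366,286)), and it has now gone down out of view. Backing off so the flap follows the finger and shuts.

```bash
python3 -m creep '[[0,0,0,0,6,0,0],[0,0,0,0,8,0,0],[0,0,0,0,8,0,0],[0,0,0,0,8,0,0],[0,0,0,0,8,0,0],[0,0,0,0,8,0,0],[0,0,0,0,8,0,0],[0,0,0,0,8,0,0],[0,0,0,0,8,-1,0],[0,0,0,0,8,-1,0]]'
python3 - <<'E'
from h import *
s=sense();print(s['eef_pos'],s['tcp_rot'],s['contact_force'])
E
```

```text
clock: 8.87
eef_pos: [585.9, 3.9, 181.6]
tcp_rot: [3.14, -0.012, -0.014]
contact_force: [-0.7, -0.1, 3.9]
opening: 0.999
[585.9458213    3.91011871 181.58675411] [ 3.14007891 -0.01233877 -0.01378007] [-0.67940971 -0.13385933  3.8875001 ]
```

```bash
python3 -m creep '[[0,0,0,0,6,0,0],[0,0,0,0,6,0,0],[0,0,0,0,6,0,0],[0,0,0,0,6,0,0],[0,0,0,0,6,0,0],[0,0,0,0,6,0,0],[0,0,0,0,6,0,0],[0,0,0,0,0,0,0]]'
python3 - <<'E'
from h import *
f=grab_frame("scene"); im=f["color"][:,:,::-1]
cv2.imwrite('pics/c10.png',cv2.resize(im[130:370,200:500],None,fx=2.6,fy=2.5,interpolation=cv2.INTER_CUBIC))
s=sense();print(s['eef_pos'],s['tcp_rot'],s['contact_force'])
E
```

```text
clock: 9.53
eef_pos: [584.4, -42.9, 180.6]
tcp_rot: [3.141, -0.01, -0.014]
contact_force: [-0.1, -0.7, 0.3]
opening: 0.999
[584.36075917 -42.53330113 180.60081771] [ 3.14091205 -0.00985159 -0.01464893] [-0.22300191  0.62970848 -0.17440107]
```

View pics/c10.png

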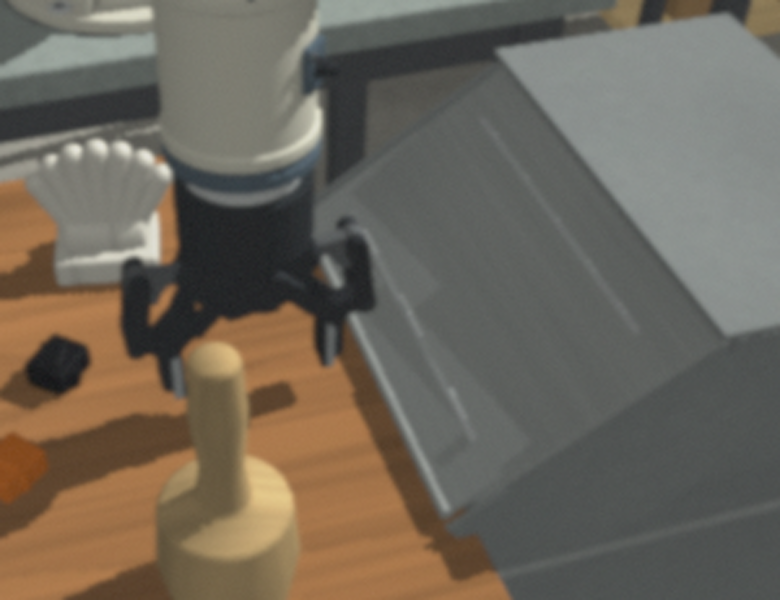

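The flap is shut with its bead line back at the bench, the stone is gone, and there is no contact force. I'll rise straight up and move off along the way I came, so the top camera can see.

```bash
python3 -m creep '[[0,0,0,0,0,-15,0],[0,0,0,0,0,-30,0],[0,0,0,0,0,-30,0],[0,0,0,0,0,-30,0],[0,0,0,0,0,-30,0],[0,0,0,0,0,-30,0],[0,0,0,0,0,-30,0],[0,0,0,-20,20,0,0],[0,0,0,-20,30,0,0],[0,0,0,-20,30,0,0]]'
python3 -m creep '[[0,0,0,-20,30,0,0],[0,0,0,-20,30,0,0],[0,0,0,-20,30,0,0],[0,0,0,-20,30,0,0],[0,0,0,-20,30,0,0],[0,0,0,-20,30,0,0],[0,0,0,-20,30,0,0],[0,0,0,-20,30,0,0],[0,0,0,-20,30,0,0],[0,0,0,-20,30,0,0]]'
python3 -m creep '[[0,0,0,-10,30,0,0],[0,0,0,-10,30,0,0],[0,0,0,-10,30,0,0],[0,0,0,0,15,0,0],[0,0,0,0,0,0,0],[0,0,0,0,0,0,0],[0,0,0,0,0,0,0]]'
python3 - <<'E'
from h import *
for n in("scene","top"):
    f=grab_frame(n); im=np.ascontiguousarray(f["color"][:,:,::-1]); cv2.imwrite(f"pics/{n}9.png",im)
    a=cv2.imread(f"pics/{n}0.png"); d=cv2.absdiff(a,im).max(2); cv2.imwrite(f"pics/{n}diff.png",np.where(d>25,255,0).astype(np.uint8))
s=sense();print(s['eef_pos'],s['tcp_rot'],s['contact_force'],s["clock"],abs(s["qvel"]).max())
E
```

```text
clock: 10.42
eef_pos: [522.6, -117.7, 384.3]
tcp_rot: [-3.141, -0.011, -0.008]
contact_force: [0.1, -0.5, 0.1]
opening: 1.002
clock: 11.25
eef_pos: [309.9, -425.6, 384.0]
tcp_rot: [3.141, -0.016, -0.001]
contact_force: [0.6, 1.0, 0.5]
opening: 1.003
clock: 11.83
eef_pos: [272.6, -539.0, 383.0]
tcp_rot: [3.14, -0.016, -0.008]
contact_force: [-0.1, 0.5, 0.0]
opening: 1.0
[ 272.85806715 -538.46764593  383.12821945] [ 3.14025169 -0.01568652 -0.00696054] [-0.1543486  -0.52030061 -0.05916295] 11.9333 0.0038286187945333664
```

View pics/top9.png

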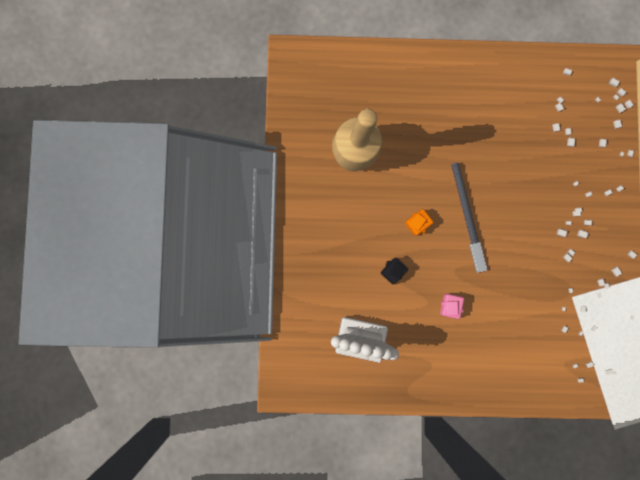

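View pics/topdiff.png

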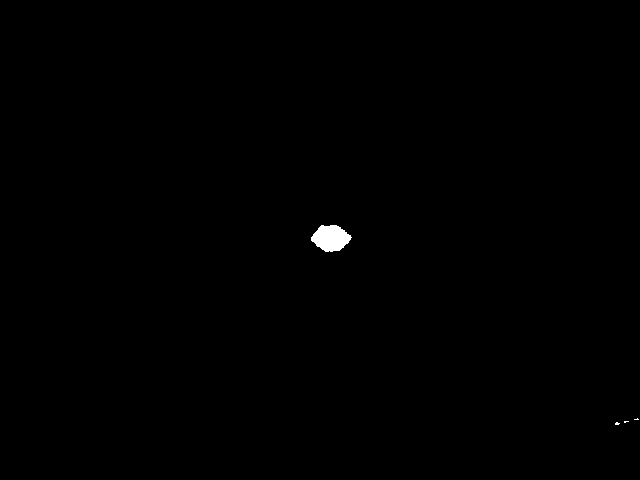

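View pics/scenediff.png

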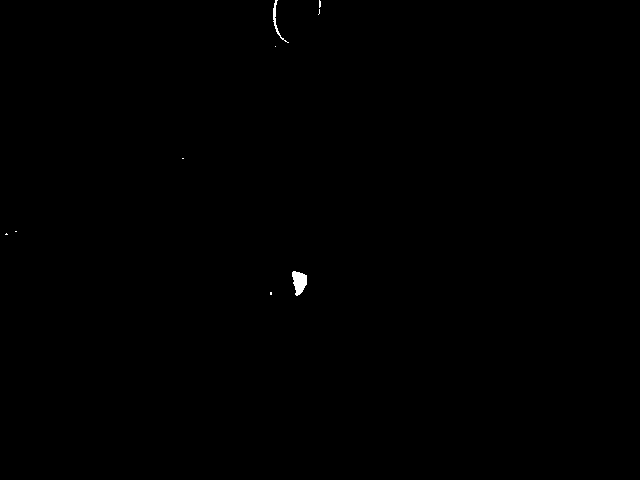

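The before/after differences show only the missing offcut (top px (331,238), scene px (300,283)) and small changes from the arm. The flap, mallet, shell, chisel and lookalikes are unchanged.

```bash
python3 -c "
from rig import job
job.sign_off()"
```

```text
the job is handed in; nothing more can be done
```

The offcut is in the bin and the flap has swung shut; I handed the job in at about 12 s. The leading finger pushed the flap in and held it while the trailing finger slid the stone along the bench and over the edge. I then backed off, and the flap followed the finger and shut.

**Last checks:**
- **Stone:** one picture caught it falling inside the bin. It was then out of view, and I never saw it lying on the rubble.
- **Scene:** before/after pictures from both cameras differ only where the offcut lay, apart from small arm and shadow traces. The flap, mallet, shell, chisel and lookalikes show no change.
- **Robot:** it is clear of everything and nearly still, with the force reading near zero.

**Things that went less smoothly:**
- Early on, the leading finger snagged at the flap's edge and was drawn down, probably touching the bench. The highest wrist force I read then was about 10 N. I raised and levelled the tool and carried on.
- At full depth the push force rose to about 18 N. This was probably the finger's outer linkage pressing on the flap.

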